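Close a row of flip-lid specimen pots with one stroke of the fingertips

ROBOT

A 7-joint arm with a two-finger parallel gripper is mounted at the origin on the work surface. World frame = base frame: x ahead of the robot, y to its left, z up, the work surface at z = 0. Lengths are in mm, angles in rad, forces in N, time in s.
With the tool pointing down it reaches from about 425 to 875 mm from the base axis. Payload 4.7 kg.
Tool frame: the origin (TCP) lies midway between the tips of the shut fingers; the grasp point (between the pads) lies 19 mm behind it; z points along the fingers, y is the line along which they close (so a half turn about z gives the same grasp; the last joint's range is limited). The gripper opens to 87 mm and grips with 3 to 60 N. Pads are 19 mm wide; open, the fingers measure 117 mm over their backs; the gripper's body (75 mm by 190 mm) begins 51 mm behind the grasp point.
Start: joints at [1.213, 0.321, -0.07, 1.45, 0.023, 1.371, -0.057], TCP at [236.122, -605.617, 222.587] pointing down, gripper open.
Joint ranges: [-2.86, 2.86], [-0.3, 2.09], [-1.38, 1.24], [0.06, 2.45], [-1.56, 4.7], [0.09, 2.05], [-2.69, 2.69]. Speed limits (rad/s): [2.57, 2.57, 3.14, 3.14, 3.14, 3.14, 3.14].

INTERFACE

Orientations are given as a unit quaternion [w, x, y, z].
In Python, from plant import r, ik, get_state, optics, job gives the robot as it stands. The module is installed in compiled form; this text tells all that it offers. Calls block until the motion is done:
- r.move_to(position, orientation): joint-space move of the TCP to a pose.
- r.line_to(position, rate=150, frame=None, contact_N=None): straight line of the TCP; frame=None keeps the orientation; rate is the mean speed in mm/s. With contact_N (N) it stops when the force on the tool has changed by that much, and returns True; else False.
- r.set_joints(angles): joint-space move.
- r.grip(opening): finger opening in mm; the grip force is fixed at half the most; returns when the fingers have stopped.
- r.sleep(seconds).
- ik(position, orientation): joint angles nearest the present ones, or None.
- get_state(): the state.
- optics.grab_frame(name): name is "side" or "top" or "wrist"; returns the picture (384x512x3 uint8, red, green, blue); there is no depth.
- optics.get_calibration(name): a dict with "mtx" (3x3 intrinsics, pixels), "origin" and "orientation" of the camera in the world; the wrist camera has in their place "mount" (4x4, takes a point from camera to tool coordinates, whose origin is the TCP and whose axes are the flange's). Camera axes: x right, y up, looking along -z (the intrinsics and any distortion apply to the point x, -y, -z); pixel columns grow to the right and rows downward; lengths in mm; the calibration is good to about 2 mm. The wrist camera is an equidistant fisheye: a pixel r from the principal point sees the ray r / f radians off the axis. A picture is of the moment at which its call begins: read the wrist's pose just before it. get_calibration takes no time and is no camera call.
A pose or a line that the arm cannot do raises r.Unreachable and nothing moves.
- job.job_done(): hands the job in; it is judged then, once.
The state is a dict: "time_s": time; "qpos": joint angles; "qvel": joint speeds; "tau": joint torques, N m; "tool_pos": TCP position; "ee_rot": TCP orientation; "force": force on the tool from outside, world axes, zero at the start; "moment": the same for the moment, N m; "gripper_width": finger opening in mm; "gripper_force": force on a finger pad.
Only numpy, scipy, OpenCV 4.12 (cv2) and the standard library are available. Lean on these libraries where they do the work, as an engineer would, in place of code of your own. Each camera call takes 0.05 s, during which the arm holds its last target. There are 200 camera calls.

TASK

Close the five open flip lids of the specimen pots in the black rack with one slow, light stroke of the fingertips along the row: start beyond the end of the row where the hinge side of the first pot faces outwards, so that the fingers meet the back of each raised lid, and keep just above the pots so the lids go down shut one after the other, without lifting the fingers away from the row until the last is shut. Only push the lids: do not grip or lift anything, press hard or shift the rack, and leave the other things on the bench where they are. Finish with the hand clear of everything.

Things in the scene. Friction and masses are not known exactly. Their poses are not given: they have to be found in the camera images.
- rack: loose black plastic rack, 180 mm long (x axis), 46 mm wide (y axis), 40 mm high, about 0.7 kg, pointing any way; origin under its centre, z up. Five white pots 27 mm across are fixed in it in one row along x, 36 mm apart, rims 62 mm above the bench; each has a flip lid hinged on the side towards the rack's -x end
- row_middle (a point): centre of the row, 65 mm above the bench: the level of the tops of shut lids. Lids are 27 mm discs 3 mm thick, hinge at rim height 15.5 mm from the pot's centre. Standing open they reach up to 97 mm above the bench and lean back at most 13 mm to the -x side of the hinge. A fingertip moved towards the rack's +x meets the back of each lid and pushes it over, shut
- pot1 (a point): point on the axis of pot 1 at the level of the top of its shut lid, 65 mm above the bench; first pot of the row, at the rack's -x end. It belongs to the rack and does not move with the lid
- pot2 (a point): point on the axis of pot 2 at the level of the top of its shut lid, 65 mm above the bench; 36 mm towards the rack's +x from pot 1. It belongs to the rack and does not move with the lid
- pot3 (a point): point on the axis of pot 3 at the level of the top of its shut lid, 65 mm above the bench; 36 mm towards the rack's +x from pot 2. It belongs to the rack and does not move with the lid
- pot4 (a point): point on the axis of pot 4 at the level of the top of its shut lid, 65 mm above the bench; 36 mm towards the rack's +x from pot 3. It belongs to the rack and does not move with the lid
- pot5 (a point): point on the axis of pot 5 at the level of the top of its shut lid, 65 mm above the bench; last pot of the row, at the rack's +x end. It belongs to the rack and does not move with the lid
- lid1 (a joint): hinge angle of the lid of pot 1, rad: 0 = shut flat on the rim, 1.57 = standing upright, 2.2 = its stop, leaning back. A light, slightly stiff hinge (under 1 N at the lid's edge): the lid stays where it is left above about 1.1 rad and falls shut by itself below that
- lid2 (a joint): hinge angle of the lid of pot 2, rad: 0 = shut flat on the rim, 1.57 = standing upright, 2.2 = its stop, leaning back. A light, slightly stiff hinge (under 1 N at the lid's edge): the lid stays where it is left above about 1.1 rad and falls shut by itself below that
- lid3 (a joint): hinge angle of the lid of pot 3, rad: 0 = shut flat on the rim, 1.57 = standing upright, 2.2 = its stop, leaning back. A light, slightly stiff hinge (under 1 N at the lid's edge): the lid stays where it is left above about 1.1 rad and falls shut by itself below that
- lid4 (a joint): hinge angle of the lid of pot 4, rad: 0 = shut flat on the rim, 1.57 = standing upright, 2.2 = its stop, leaning back. A light, slightly stiff hinge (under 1 N at the lid's edge): the lid stays where it is left above about 1.1 rad and falls shut by itself below that
- lid5 (a joint): hinge angle of the lid of pot 5, rad: 0 = shut flat on the rim, 1.57 = standing upright, 2.2 = its stop, leaning back. A light, slightly stiff hinge (under 1 N at the lid's edge): the lid stays where it is left above about 1.1 rad and falls shut by itself below that
- tube_rack: bystander, about the rack's size: black rack block 170 x 50 x 45 mm with two rows of screw-capped tubes, 87 mm high in all, no flip lids; loose, origin under its centre, x along its length
- amber_bottle: bystander: small amber bottle with a cap, 34 mm across, 70 mm high, origin under its centre
- small_jar: bystander: small clear jar, 40 mm across, 45 mm high, origin under its centre
- tub: bystander: tub with a white lid, 90 mm across, 93 mm high, origin under its centre
- pen_cup: bystander: white cup with three pens, 60 mm across, about 131 mm high, origin under its centre
- mouse: bystander: white computer mouse, 105 x 60 x 36 mm, origin under its centre
- marker: bystander: marker pen lying on the bench, 130 mm long (x axis), 16 mm high, origin under its middle

How it is judged:
By the outcome, as a careful person would: the job done as asked, in the order asked, and still so for the second after the job is handed in, with the robot touching nothing.
It also fails if it takes over 38 s, if anything falls off the work surface, if the arm or the gripper's body presses on something with over 40 N, if the wrist force passes 120 N, or if a joint passes its speed limit or range.

## Working session

There is one attempt and no reset: what is moved stays moved. The work goes in short steps, each a Python script; the robot and the scene stay as the last script left them, time stands still between calls to the robot, and variables do not carry over. Pictures are saved under pics/ and viewed, at most 10 in all, crops included, and the job is handed in when it is done.

```bash
mkdir -p pics
python3 - <<'E'
from plant import r,ik,get_state,optics,job
import cv2
for n in("side","top"):
    im=optics.grab_frame(n); cv2.imwrite(f"pics/{n}0.png",im[:,:,::-1]); c=optics.get_calibration(n); print(n,c)
s=get_state();print(s["time_s"],s["tool_pos"],s["ee_rot"])
E
```

```text
side {'mtx': array([[484.75169184,   0.        , 252.1031652 ],
       [  0.        , 484.75169184, 191.23138367],
       [  0.        ,   0.        ,   1.        ]]), 'origin': array([ 249.42109047,  786.22334743, 1025.14890721]), 'orientation': array([-0.19400571, -0.06661605,  0.34903841,  0.914383  ])}
top {'mtx': array([[472.76344862,   0.        , 249.83263814],
       [  0.        , 472.76344862, 193.48965968],
       [  0.        ,   0.        ,   1.        ]]), 'origin': array([4.12362701e+02, 7.97560175e-01, 1.34537184e+03]), 'orientation': array([-0.70480374, -0.04644306,  0.05158394,  0.70599846])}
0.1 [ 235.91786579 -605.14535767  221.56838241] [-8.38480124e-04  9.82766591e-01  1.84848814e-01 -2.03005448e-04]
```

View pics/top0.png

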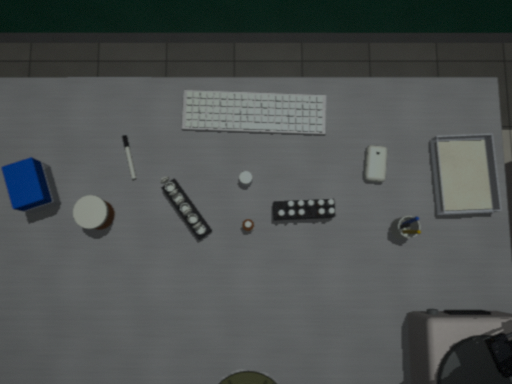

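View pics/side0.png

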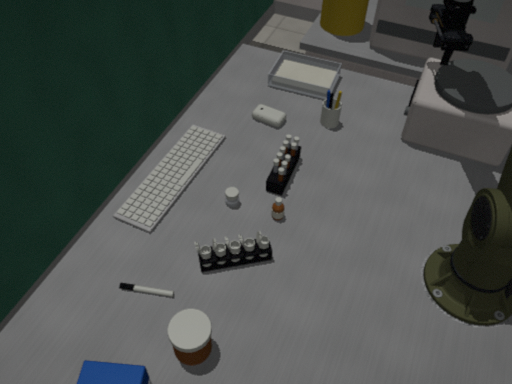

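The top view shows the lid rack at about (187,209), running from (167,182) to (207,236). The tube rack is at (305,210). In the side view the lid rack is at about (235,253). I'll zoom in on both views for the hinge direction and measure the rack.

```bash
cat > h.py <<'E'
import numpy as np,cv2
from scipy.spatial.transform import Rotation as R
from plant import r,ik,get_state,optics,job
def ray(n,u,v):
    c=optics.get_calibration(n);m=c["mtx"];q=c["orientation"]
    d=np.array([(u-m[0,2])/m[0,0],-(v-m[1,2])/m[1,1],-1.])
    return c["origin"],R.from_quat([*q[1:],q[0]]).apply(d)
def plane(n,u,v,z):
    o,d=ray(n,u,v); return o+d*(z-o[2])/d[2]
def proj(n,p):
    c=optics.get_calibration(n);m=c["mtx"];q=c["orientation"]
    x=R.from_quat([*q[1:],q[0]]).inv().apply(np.array(p)-c["origin"])
    return m[0,2]-m[0,0]*x[...,0]/x[...,2], m[1,2]+m[1,1]*x[...,1]/x[...,2]
E
python3 - <<'E'
from h import *
t=cv2.imread("pics/top0.png");s=cv2.imread("pics/side0.png")
a=cv2.resize(t[165:255,140:240],None,fx=4,fy=4,interpolation=cv2.INTER_CUBIC)
b=cv2.resize(s[225:285,185:285],None,fx=4,fy=4,interpolation=cv2.INTER_CUBIC)
o=np.zeros((360,800,3),np.uint8);o[:,:400]=a;o[:240,400:]=b
cv2.imwrite("pics/z.png",np.clip(o*1.6,0,255).astype(np.uint8))
g=t.max(2)[165:255,140:240];m=(g<50).astype(np.uint8)
m=cv2.morphologyEx(m,cv2.MORPH_CLOSE,np.ones((9,9)))
cs,_=cv2.findContours(m,0,2);c=max(cs,key=cv2.contourArea)+[140,165]
rc=cv2.minAreaRect(c);print(rc)
for p in cv2.boxPoints(rc): print(p,plane("top",*p,40).round(1))
E
```

```text
((186.18243408203125, 209.6553955078125), (64.98242950439453, 16.97215461730957), 54.462318420410156)
[160.39189 188.14864] [610.  240.5  40. ]
[174.20271 178.28377] [637.8 202.6  40. ]
[211.97298 231.16216] [489.9  95.6  40. ]
[198.16216 241.02702] [462.9 133.3  40. ]
```

View pics/z.png

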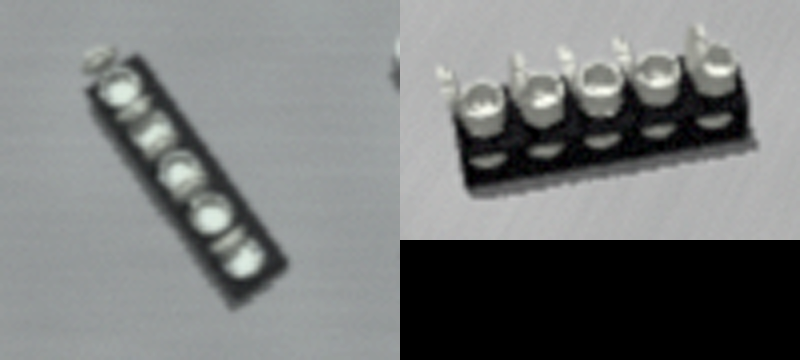

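The raised lids stand at the upper-left (far) end of each pot in the top view, so the rack's -x end is near world (624,222) and the stroke runs toward (476,114). The measured outline is 182 x 47 mm, against 180 x 46 given. Next I'll refine with the pot rims, then move above the start and check with the wrist camera.

Run:
```python
from h import *
for n,p1,p5 in(("top",(170,187),(200.7,229.5)),("side",(206,249.5),(264.2,239.5))):
    a,b=plane(n,*p1,62),plane(n,*p5,62);print(n,a.round(1),b.round(1),"len",np.linalg.norm(b-a).round(1))
A=[];
mid=np.array([550.2,168.]);u=np.array([-148,-107.])/np.hypot(148,107)
v=np.array([-u[1],u[0]])
start=mid-u*(72+65)
qs=[]
for s in(1,-1):
    M=np.column_stack([s*np.r_[u,0],-s*np.r_[v,0],[0,0,-1]]);assert np.linalg.det(M)>0
    q=R.from_matrix(M).as_quat()[[3,0,1,2]]
    j=ik([*start,260],q);print(s,q,j)
    if j is not None: qs.append((abs(j[6]),s,q))
q=min(qs,key=lambda t:t[0])[2]; np.save("q.npy",q)
r.grip(0); r.move_to([*start,260],q)
st=get_state();print(st["time_s"],st["tool_pos"],st["ee_rot"],st["force"])
im=optics.grab_frame("wrist");cv2.imwrite("pics/w.png",im[:,:,::-1]);print(optics.get_calibration("wrist"))
```

```text
top [609.8 210.2  62. ] [493.2 124.6  62. ] len 144.6
side [606.6 213.8  62. ] [490.7 129.3  62. ] len 143.5
1 [ 0.         -0.30790392  0.95141746  0.        ] [ 0.28302695  0.696082   -1.18308545  1.20056913  0.63653992  1.62247196
  1.43623401]
-1 [0.         0.95141746 0.30790392 0.        ] [ 0.22374352  0.62492573 -1.02850214  1.20289396  0.52489804  1.58074786
 -1.64712243]
4.9583 [661.6941504  247.16748321 259.81657834] [-1.14165627e-04 -3.07084298e-01  9.51682266e-01 -2.93751868e-04] [ 0.39149586  0.70251302 -0.55787588]
{'mtx': array([[297.31863964,   0.        , 254.51672789],
       [  0.        , 297.31863964, 184.98519957],
       [  0.        ,   0.        ,   1.        ]]), 'mount': array([[ 6.47133743e-04,  9.51991063e-01,  3.06125134e-01,
         8.51130294e+01],
       [ 9.99999658e-01, -4.58429396e-04, -6.88322554e-04,
         1.28108252e+00],
       [-5.14940160e-04,  3.06125474e-01, -9.51991034e-01,
        -1.60893176e+02],
       [ 0.00000000e+00,  0.00000000e+00,  0.00000000e+00,
         1.00000000e+00]])}
```

View pics/w.png

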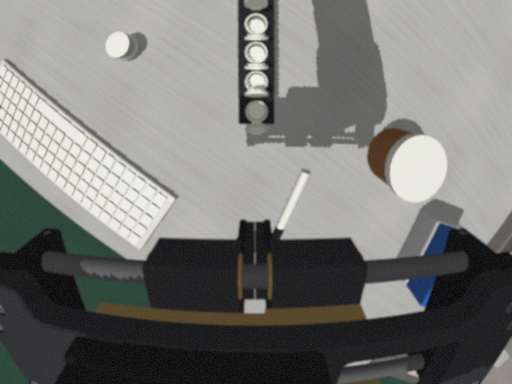

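The wrist view shows the row straight ahead of the fingers. Pot 1 is at (256,110), pot 2 at (257,82), pot 3 at (256,53) and pot 4 at (256,23), with lids on the near side of each pot. I'll convert these to positions, fit the row and compare it with the top view.

Run:
```python
from h import *
s=get_state();c=optics.get_calibration("wrist");m=c["mtx"];T=c["mount"];q=s["ee_rot"];Rt=R.from_quat([*q[1:],q[0]])
P=[]
for px in((256,110),(257,82),(256,53),(256,23)):
    d=np.array(px)-m[:2,2];rr=np.linalg.norm(d);th=rr/m[0,0]
    dc=np.array([d[0]/rr*np.sin(th),-d[1]/rr*np.sin(th),-np.cos(th)])
    o=s["tool_pos"]+Rt.apply(T[:3,3]);w=Rt.apply(T[:3,:3]@dc);P.append(o+w*(62-o[2])/w[2])
P=np.array(P);print(P.round(1),np.linalg.norm(np.diff(P,axis=0),axis=1).round(1))
u=(P[3]-P[0])/np.linalg.norm(P[3]-P[0]);print(u, P.mean(0)+u*18)
```

```text
[[607.8 212.5  62. ]
 [579.7 193.7  62. ]
 [551.8 172.1  62. ]
 [521.4 150.1  62. ]] [33.8 35.3 37.5]
[-0.81073663 -0.58541106  0.        ] [550.62346463 171.55043996  62.        ]
```

Top, side and wrist views agree to within 4 mm: middle at about (550.5,170), direction (-0.81,-0.587). I'll make the stroke now.

Run:
```python
from h import *
u=np.array([-.81,-.587]);u/=np.hypot(*u);mid=np.array([550.5,170.]);z=71
q=np.load("q.npy")
p=lambda s,z:[*(mid+u*s),z]
M=np.column_stack([np.r_[u,0],[u[1],-u[0],0],[0,0,-1]]);q=R.from_matrix(M).as_quat()[[3,0,1,2]]
ok=r.line_to(p(-137,z),rate=120,frame=q,contact_N=8);print(ok,get_state()["tool_pos"])
if not ok:
    hit=r.line_to(p(114,z),rate=32,contact_N=8)
    s=get_state();print(hit,s["time_s"],s["tool_pos"],s["force"])
    for n in("side","top"):cv2.imwrite(f"pics/{n}1.png",optics.grab_frame(n)[:,:,::-1])
    a=cv2.resize(cv2.imread("pics/side1.png")[205:305,165:295],None,fx=5,fy=5,interpolation=cv2.INTER_CUBIC);cv2.imwrite("pics/z1.png",a)
```

```text
False [661.83556701 250.71114307  71.87592964]
False 14.725 [458.19739254 103.12912089  71.00552733] [ 0.3834897  -0.2476912   1.46808311]
```

View pics/z1.png

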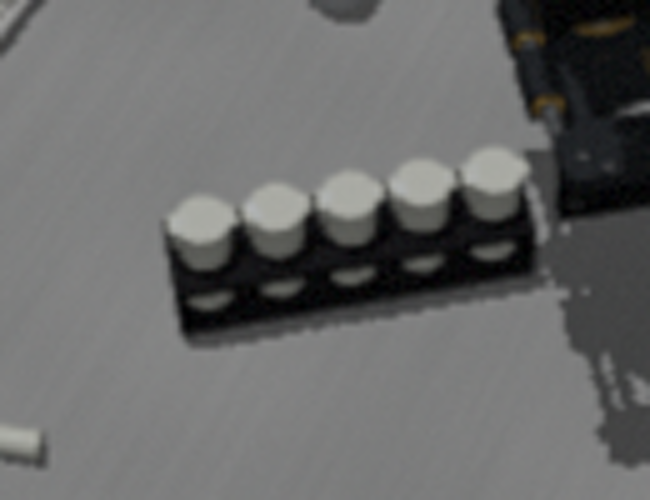

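All five lids are shut flat, at crop (203,220) to (495,170), and the rack is where it was. I'll raise the hand clear, check once more and hand in.

Run:
```python
from h import *
p=get_state()["tool_pos"]
r.line_to([p[0],p[1],230],rate=120); r.sleep(0.5)
s=get_state();print(s["time_s"],s["tool_pos"],s["force"])
job.job_done()
```

```text
16.8 [458.17782721 103.11670952 229.96860151] [-0.41385478  0.24250117 -0.1386191 ]
the job is handed in; nothing more can be done
```

All five lids were closed in one light stroke with no visible rack movement, and the job was handed in at 16.8 s with the hand raised clear at 230 mm.

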